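# Park the soldering iron, then lift the unsoldered module off its board with the tongs

### The arm

A 6-joint arm with a two-finger parallel gripper is mounted at the origin on a cart in front of the work surface, level with it; the furniture and walls round the work are solid. World frame = base frame: x ahead of the robot, y to its left, z up, the work surface at z = 0. Lengths are in m, angles in degrees, forces in N, time in s.
With the tool pointing down it reaches from about 0.35 to 0.85 m from the base axis. Payload 8.1 kg.
Tool frame: the origin (TCP) lies at the very end of the fingers, on their centre line; the grasp point (between the pads) lies 19 mm behind it; z points along the fingers, y is the line along which they close (so a half turn about z gives the same grasp; the last joint's range is limited). The gripper opens to 93 mm and grips with 3 to 60 N. Pads are 15 mm wide; open, the fingers measure 128 mm over their backs; the gripper's body (75 mm by 188 mm) begins 65 mm behind the grasp point.
Start: joints at [-80.352, 7.471, 85.268, -0, 87.261, -4.893], TCP at [0.151, -0.581, 0.219] pointing down, gripper open.
Joint ranges: [-169.43, 169.43], [-51.17, 129.36], [1.28, 143.12], [-76.62, 256.62], [0, 156.53], [-152.29, 152.29]. Speed limits (degrees/s): [136.94, 136.94, 159.86, 180, 180, 180].

### API

Orientations are given as [roll, pitch, yaw] about the fixed x, y, z axes, in that order (R = Rz(yaw) Ry(pitch) Rx(roll)).
In Python, from plant import observe, read_camera, camera_info, order, nets gives the robot as it stands. The module is installed in compiled form; this text tells all that it offers.
- The arm moves only by the tool apply_moves, never from a script. Its argument "increments" is a list of rows, each a list of 7 numbers: the closure, from -1 (fully open) to 1 (shut), then the shift along the tool's x, y, z in m, then the turn, a rotation vector about the tool's x, y, z in degrees. In form: [[gripper, dx, dy, dz, wx, wy, wz], ...]. A call has 1 to 10 rows; each row shifts and turns the commanded pose from where the row before left it, along the tool's axes as they then stand; what a row does not reach is not made up. A row lasts 1/12 s, in which the tool goes at most 41.7 mm and 7.16 degrees, less where a joint would pass 70% of its speed; a pose out of reach is approached as far as the arm can. A call with a gripper value outside its range is refused whole. The fingers move at their own pace and stop on an object; "newtons" is the grip in N (left out, the last holds). Time passes only in rows, so rows that do not move let the fingers close. It gives the time, the measured TCP pose, the force, the opening and the grip force at its end, in the units of the state.
- observe(): the state, without advancing time (a new reading comes with each control period).
- read_camera(name): name is "scene" or "top"; returns the picture (480x640x3 uint8, red, green, blue); there is no depth.
- camera_info(name): a dict with "K" (3x3 intrinsics, pixels), "rvec" (rotation vector, rad) and "tvec" (3), from world to camera coordinates, as OpenCV has them. Camera axes: x right, y down, z forward; pixel columns grow to the right and rows downward; lengths in m; the calibration is good to about 2 mm. A picture is of the moment at which its call begins. camera_info takes no time and is no camera call.
- order.hand_in(): hands the job in; it is judged then, once.
Trained networks look in the newest picture that a camera, given by its name, has taken for a name from the list of things; names that differ only in an ending like _2 or _b are one class to them, and where a whole thing is asked for, a point or a joint stands for the part that bears it (a point fixed in the world has none). Each returns a list of dicts, best first, with "confidence" (0 to 1); they miss things now and then, are a little off and sometimes report something else, mostly with a low value. They report only what shows in the picture. A call takes as long as a camera call. They do not tell look-alikes from the thing itself.
- nets.find_in(target, camera): "xyz" ([x, y, z] in m, in world coordinates, good to about 4 mm: the middle of the surface that is visible of it).
- nets.regions_of(target, camera): "mask" (480x640 bool, what is visible of it).
- nets.spot_point(target, camera): "xyz" ([x, y, z] in m, in world coordinates, good to about 4 mm: a listed point, or the origin of a listed thing).
The state is a dict: "t": time; "q": joint angles; "qvel": joint speeds; "tau": joint torques, N m; "tcp_pos": TCP position; "ee_rot": TCP orientation; "wrist_force": force on the tool from outside, world axes, zero at the start; "ft_torque": the same for the moment, N m; "finger_gap": finger opening in m; "grip_force": force on a finger pad.
Only numpy, scipy, OpenCV 4.12 (cv2) and the standard library are available. Lean on these libraries where they do the work, as an engineer would, in place of code of your own. Each camera call takes 0.05 s, during which the arm holds its last target. There are 200 camera calls.

### The job

I have just unsoldered the white filter module on the clamped circuit board and left the iron lying on the bench. First park the iron in its wire stand, tip down the slope, with the shaft in the low fork, the handle in the high fork and the front of the handle close to the low fork; then take the sprung tongs by their black sleeves, close the pads on the module and lift it, roughly level, at least 10 cm above the board. Do not touch the module with the robot's fingers, leave everything else where it is, and finish while still holding the module up in the tongs, keeping still.

Things in the scene. Friction and masses are not known exactly. Their poses are not given: they have to be found in the camera images.
- iron_grip (a point): centre of the handle of the soldering iron (226 mm long, 60 g), which starts lying flat on the bench, this point 12.5 mm above it. x axis points along the iron to its tip. Handle 21 mm square, from 56 mm behind this point to 48 mm ahead; thinner 8.5 mm shaft from 51 to 131 mm ahead; a 25 mm collar ends the handle 57 to 63 mm behind, then a thin stub. Balance point 4 mm ahead
- iron: the same soldering iron; origin under it, 20 mm ahead of the handle centre (iron_grip) and 12.5 mm below the iron's axis; x axis to the tip, z up as it lies
- stand_seat (a point): where the handle centre (iron_grip) comes to rest when the iron is parked in the wire stand, 72 mm above the bench. x axis: direction of the parked iron, handle to tip, sloping 20 degrees down; z square to it, upward; y across. The front of the handle then almost touches the low fork. Between the forks the space beside and under the handle is free for fingers, down to the base
- stand: iron stand, heavy and fixed: base 184 x 72 x 12 mm, origin under its centre, x toward the low fork. Forks are upright U shapes of 5 mm steel wire. Low fork, 54 mm ahead of stand_seat along the slope: 14 mm clear, carries the shaft, arms flare to 39 mm clear 17 mm above the iron's axis. High fork, 45 mm behind: 28 mm clear, carries the handle, flares to 53 mm clear 13 mm above the axis; top 102 mm
- tongs_grip (a point): sprung component tongs lying on the bench: two steel arms joined by a bow at the rear, brown pads at the front ends, a black rubber sleeve on each arm. This point is midway between the sleeves, 10 mm above the bench; x axis forward along the tongs. Sleeves 62 mm long (31 ahead, 31 behind), 20 mm high (0 to 20 mm above the bench), 51 mm wide over their outsides when open
- tongs_tips (a point): midway between the open tongs' gripping pads, 85 mm straight ahead of tongs_grip and at the same height; same axes. Pads 24 mm long, 14 mm high (3 to 17 mm above the bench), 57 mm apart when open; over their outsides the front ends are 73 mm wide
- tongs: the tongs' bow and left arm; origin 10 mm under tongs_grip, x forward, y to the left arm, z up. The bow ends 91 mm behind. The tongs weigh 90 g and balance within 10 mm of tongs_grip
- tongs_arm (a joint): how far the tongs are squeezed, rad: 0 open (stop), 0.17 shut on 30 mm, 0.34 stop. Bringing the sleeves d mm nearer gives d/75 rad and brings the pads 2.1 d mm nearer. A spring pushes the sleeves apart with 5.6 N at 0 and 8.3 N at 0.17 rad: squeezed by 3 to 6 mm the tongs can be carried with the pads still open; let go, they spring open
- module_center (a point): centre of the loose filter module, a white box-shaped can on a small green base, 30 mm (x) x 42 mm (y) x 16 mm high, 20 to 45 g, lying free on the circuit board, its centre 8 mm above the board. x axis across the 30 mm, y along the 42 mm, z up
- module: the same module; origin under its centre, same axes
- board_top (a point): point on the board's top face, 42 mm above the bench, amid the pads where the module was soldered; x away from the board's near edge, which is 26 mm behind; y left. Parts beside the module stand at most 3 mm high; the finned heatsink (26 mm high) begins 21 mm ahead; jaws 46 mm tall stand 61 mm to each side
- holder: board holder, fixed: aluminium base 84 x 184 mm, two dark jaws clamping a green circuit board 96 x 134 mm, its top 42 mm above the bench; knob on the left. Origin under its centre, x away from the near edge, y left
- spare_module: a second module of the same kind on the bench, 30 x 42 x 17 mm, to be left alone; origin under its centre
- flux: round flux tin, 46 mm across, 22 mm high, to be left alone; origin under its centre
- cutters: side cutters lying flat, 123 x 48 x 13 mm, x along them, to be left alone; origin under the middle
- part_attenuator: coaxial attenuator lying down, 54 x 17 x 17 mm, to be left alone; origin under its centre
There are look-alikes about, which are no part of the job. What is shaped like the module but brown is not meant.

How it is judged:
By the outcome, as a careful person would: the job done as asked, in the order asked, and still so for the second after the job is handed in, while the arm keeps its last pose, push and grip.
It also fails if it takes over 61 s, if anything falls off the work surface, if the arm or the gripper's body presses on something with over 40 N, if the wrist force passes 120 N, or if a joint passes its speed limit or range.

## Working session

There is one attempt and no reset: what is moved stays moved. The work goes in short steps, Python scripts to look and compute and a tool call to move; the robot and the scene stay as the last step left them, time stands still between calls to the robot, and variables do not carry over. Pictures are saved under pics/ and viewed, at most 10 in all, crops included, and the job is handed in when it is done.

Besides the shell and the picture viewer there is one more tool, called after "Emit:" as name(argument=value, ...), one argument or row to a line, values as JSON. apply_moves: Moves the arm, as the interface text tells. Its arguments: {"type":"object","properties":{"increments":{"type":"array"},"newtons":{"type":"number"}},"required":["increments"]}

```bash
mkdir -p pics
cat > h.py <<'E'
import numpy as np, cv2
from scipy.spatial.transform import Rotation as R
from plant import observe, read_camera, camera_info, order, nets
def cam(n):
    c=camera_info(n); return np.array(c["K"],float),np.array(c["rvec"],float),np.array(c["tvec"],float)
def proj(p,n):
    K,r,t=cam(n); return cv2.projectPoints(np.atleast_2d(np.array(p,float)),r,t,K,None)[0][:,0]
def ray(uv,z,n):
    K,r,t=cam(n); M=cv2.Rodrigues(r)[0]; C=-M.T@t.ravel()
    d=M.T@np.linalg.inv(K)@np.array([uv[0],uv[1],1.]); return C+d*(z-C[2])/d[2]
def save(n,f,box=None,s=1):
    im=read_camera(n)[:,:,::-1]
    if box: im=im[box[1]:box[3],box[0]:box[2]]
    cv2.imwrite('pics/'+f,cv2.resize(im,None,fx=s,fy=s,interpolation=cv2.INTER_CUBIC))
E
python3 - <<'E'
from h import *
save('scene','s0.png');save('top','t0.png')
for n in ['scene','top']:
    K,r,t=cam(n); print(n,K[0,0],(-cv2.Rodrigues(r)[0].T@t.ravel()).round(3))
    for k in ['iron_grip','iron','stand_seat','stand','tongs_grip','tongs_tips','tongs','module_center','board_top','holder','spare_module']:
        print(k,[(np.round(d['xyz'],3).tolist(),round(d['confidence'],2),proj(d['xyz'],n)[0].round().tolist()) for d in nets.spot_point(k,n)])
s=observe();print({k:np.round(v,3).tolist() for k,v in s.items()})
E
```

```text
scene 452.6334362633311 [-0.24  -0.491  0.591]
iron_grip [([0.459, -0.005, 0.013], 0.93, [258.0, 278.0])]
iron [([0.463, 0.019, 0.002], 0.84, [251.0, 279.0])]
stand_seat [([0.511, 0.198, 0.07], 0.81, [197.0, 228.0])]
stand [([0.543, 0.225, 0.004], 0.77, [200.0, 244.0])]
tongs_grip [([0.463, -0.334, 0.009], 0.79, [402.0, 317.0])]
tongs_tips [([0.546, -0.323, 0.01], 0.8, [408.0, 292.0])]
tongs [([0.461, -0.337, 0.0], 0.68, [402.0, 321.0])]
module_center [([0.527, -0.195, 0.01], 0.66, [348.0, 283.0]), ([0.549, 0.032, 0.006], 0.52, [265.0, 258.0]), ([0.608, -0.105, 0.046], 0.44, [326.0, 244.0])]
board_top [([0.607, -0.107, 0.038], 0.7, [327.0, 247.0])]
holder [([0.629, -0.107, -0.004], 0.91, [330.0, 258.0]), ([0.604, -0.108, 0.043], 0.18, [326.0, 246.0])]
spare_module [([0.63, -0.429, -0.0], 0.58, [465.0, 287.0])]
top 595.1030947734134 [ 0.429 -0.133  1.325]
iron_grip []
iron [([0.461, 0.018, 0.001], 0.91, [262.0, 285.0]), ([0.462, -0.336, 0.01], 0.35, [422.0, 289.0])]
stand_seat [([0.509, 0.2, 0.073], 0.65, [173.0, 259.0]), ([0.548, -0.323, 0.009], 0.65, [416.0, 250.0])]
stand [([0.536,
[... 385 characters left out ...]
], 0.62, [359.0, 258.0]), ([0.607, -0.105, 0.05], 0.52, [319.0, 219.0]), ([0.63, -0.427, 0.002], 0.43, [463.0, 215.0])]
board_top [([0.61, -0.106, 0.044], 0.63, [319.0, 217.0])]
holder [([0.629, -0.111, 0.001], 0.82, [322.0, 212.0])]
spare_module [([0.629, -0.427, 0.001], 0.58, [464.0, 216.0]), ([0.605, -0.106, 0.051], 0.38, [319.0, 220.0])]
{'t': 1.2, 'q': [-80.35, 7.47, 85.267, -0.001, 87.261, -4.892], 'qvel': [0.021, 0.008, -0.085, 0.052, -0.042, 0.052], 'tau': [-0.0, -55.976, -49.206, 0.077, 0.023, -0.0], 'tcp_pos': [0.151, -0.581, 0.219], 'ee_rot': [179.999, 0.001, 14.543], 'wrist_force': [1.046, 0.731, 0.019], 'ft_torque': [0.043, -0.04, -0.001], 'grip_force': 0.0, 'finger_gap': 0.093}
```

View pics/s0.png

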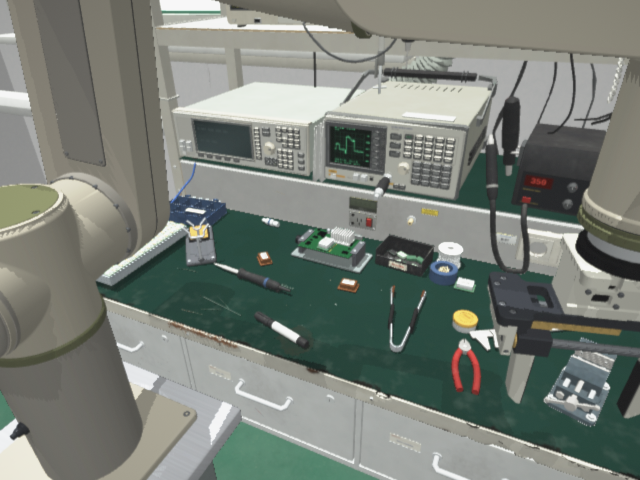

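View pics/t0.png

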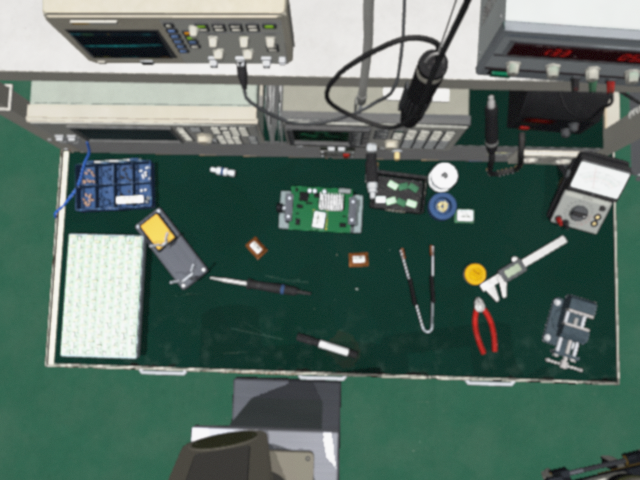

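The top view shows the iron at (260,286) with its tip to the left, the tongs at (420,290) opening upward, the stand at (172,248) and the board at (320,210). Candidates for the module:
- the white can on the board, (319,219), which is the one meant
- brown carriers at (257,247) and (359,259)
- the spare module at (464,215)

For the iron:
- the real one at (260,286), with cord stub and shaft
- a black and white pen-like tool at (328,347)
- irons hanging at the rear, (490,120)

I'll check these in close crops.

Run:
```python
from h import *
s=read_camera('scene')[:,:,::-1];t=read_camera('top')[:,:,::-1]
def c(im,x,y,w=100,h=75): return cv2.resize(im[y:y+h,x:x+w],(400,300),interpolation=cv2.INTER_CUBIC)
m=np.vstack([np.hstack([c(t,125,195,),c(s,165,205)]),np.hstack([c(t,205,245,120,90),c(t,270,175)])])
cv2.imwrite('pics/c1.png',m)
import json
# iron mask axes
for k in ['iron','tongs','module','stand']:
  for d in nets.regions_of(k,'top'):
    mk=d['mask'].astype(np.uint8); 
    if mk.sum()<5: continue
    ys,xs=np.nonzero(mk); P=np.array([ray((x,y),{'iron':.0125,'tongs':.01,'module':.058,'stand':.03}[k],'top')[:2] for x,y in zip(xs,ys)])
    c0=P.mean(0);w,v=np.linalg.eigh(np.cov(P.T)); a=v[:,1]; pr=(P-c0)@a
    print(k,round(d['confidence'],2),mk.sum(),c0.round(4),'axis',a.round(3),np.degrees(np.arctan2(a[1],a[0])).round(1),(c0+a*pr.min()).round(4),(c0+a*pr.max()).round(4),cv2.minAreaRect((P*1000).astype(np.float32)))
for k in ['iron_grip','stand_seat','tongs_grip','tongs_tips','stand','iron','board_top','module']:
  print(k,[[np.round(d['xyz'],3).tolist()for d in nets.spot_point(k,n)] for n in ['top','scene']])
```

```text
iron 0.65 550 [0.4589 0.0028] axis [0.13  0.992] 82.5 [ 0.447 -0.088] [0.4744 0.1214] ((460.28350830078125, 16.787261962890625), (211.18655395507812, 20.663360595703125), 83.02985382080078)
tongs 0.58 550 [ 0.4669 -0.3355] axis [-0.985 -0.172] -170.1 [ 0.5548 -0.3202] [ 0.3734 -0.3518] ((463.1358337402344, -333.3543395996094), (182.6163330078125, 72.69335174560547), 7.672129154205322)
tongs 0.34 669 [0.4595 0.007 ] axis [0.132 0.991] 82.4 [ 0.4468 -0.0879] [0.4747 0.1215] ((461.30133056640625, 16.744468688964844), (211.2068328857422, 21.65523910522461), 81.82522583007812)
module 0.59 251 [ 0.6037 -0.1042] axis [-0.999  0.043] 177.6 [ 0.6244 -0.105 ] [ 0.5832 -0.1033] ((603.9010620117188, -104.15798950195312), (29.48396873474121, 41.060821533203125), 83.48319244384766)
module 0.55 250 [ 0.5215 -0.1919] axis [-0.076  0.997] 94.3 [ 0.5229 -0.2112] [ 0.52   -0.1721] ((522.0977172851562, -191.6980438232422), (27.75821876525879, 38.3947639465332), 1.560253381729126)
module 0.54 259 [0.5401 0.0273] axis [-0.791 -0.612] -142.3 [0.5574 0.0407] [0.5237 0.0146] ((539.8403930664062, 28.148708343
[... 354 characters left out ...]
at [[[0.511, 0.197, 0.074], [0.39, -0.466, -0.002]], [[0.511, 0.198, 0.071]]]
tongs_grip [[[0.459, -0.337, 0.009]], []]
tongs_tips [[[0.545, -0.322, 0.007]], [[0.544, -0.323, 0.01], [0.72, 0.115, -0.001]]]
stand [[[0.535, 0.225, 0.001], [0.457, -0.002, 0.011]], [[0.543, 0.223, 0.002], [0.606, -0.108, 0.041], [0.629, -0.427, 0.001]]]
iron [[[0.46, 0.019, -0.002], [0.61, -0.11, 0.044], [0.629, -0.109, 0.004]], [[0.463, 0.021, 0.001], [0.607, -0.107, 0.038]]]
board_top [[[0.611, -0.106, 0.047], [0.509, 0.201, 0.072]], [[0.608, -0.106, 0.038]]]
module [[[0.544, 0.031, 0.0], [0.529, -0.195, -0.005], [0.604, -0.108, 0.04]], [[0.521, -0.194, -0.001], [0.546, 0.034, -0.001], [0.605, -0.107, 0.042]]]
```

View pics/c1.png

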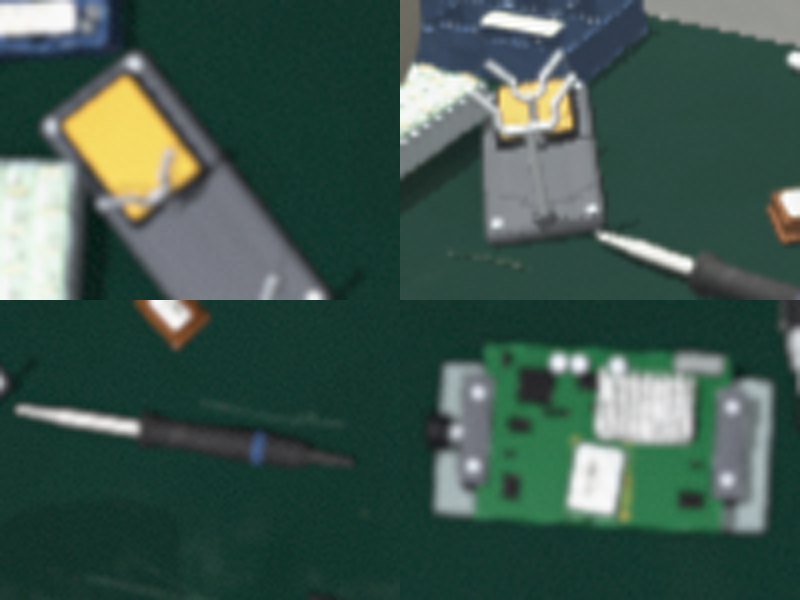

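```bash
cat > ov.py <<'E'
from h import *
def Rz(a): return R.from_euler('z',a,degrees=True).as_matrix()
def stand_lines(seat,yaw):
    A=Rz(yaw)@R.from_euler('y',20,degrees=True).as_matrix(); L=[]
    # forks upright: u along heading, y across, z world
    for d,cl,fl,h in [(.054,.0165,.022,.017),(-.045,.0165,.029,.013)]:
        if d>0: cl=.0095
        c=seat+A@[d,0,0]; y=A[:,1]; z=np.array([0,0,1.])
        L.append([c-y*fl+z*h, c-y*cl+z*.0, c-y*cl-z*.012, c+y*cl-z*.012,c+y*cl,c+y*fl+z*h])
        b=(c-z*.012); L.append([b,np.r_[b[:2],.012]])
    return L
def rect(c,yaw,w,h,z):
    M=Rz(yaw); p=[c+M@[sx*w/2,sy*h/2,0] for sx,sy in [(1,1),(1,-1),(-1,-1),(-1,1),(1,1)]]
    return [[q[0],q[1],z] for q in p]
def draw(im,L,n,x,y,k,col):
    for l in L: cv2.polylines(im,[((proj(l,n)-[x,y]+.5)*k).astype(np.int32)],False,col,1)
def crop(n,x,y,w=100,h=75,L=[],col=(255,0,255)):
    im=cv2.resize(read_camera(n)[y:y+h,x:x+w,::-1],(400,300),interpolation=cv2.INTER_CUBIC); draw(im,L,n,x,y,400/w,col); return im
E
python3 - <<'E'
from ov import *
seat=np.array([.511,.198,.072]); st=np.array([.539,.2245,0])
L=stand_lines(seat,39.5)+[rect(st,39.5,.184,.072,.012)]
ig=np.array([.458,-.002,.0125]);Mi=Rz(82.7)
I=[[ig+Mi@[-.056,0,0],ig+Mi@[.131,0,0]]]+[[ig+Mi@[a,-.0105,0],ig+Mi@[a,.0105,0]] for a in(-.06,-.056,.048,.131)]
tg=np.array([.460,-.337,.01]);Mt=Rz(9.5)
T=[[tg+Mt@[a,-b,0],tg+Mt@[a,b,0]] for a,b in((-.031,.0255),(.031,.0255),(.085,.0365),(.097,.0365),(-.091,.01))]+[[tg+Mt@[-.03,0,0],tg+Mt@[.085,0,0]]]
mc=np.array([.605,-.106,0])
Mo=[rect(mc,-6.5,.042,.030,.058)]
m=np.vstack([np.hstack([crop('top',125,195,L=L),crop('scene',165,205,L=L)]),np.hstack([crop('top',205,245,120,90,I),crop('top',365,235,120,90,T)])])
cv2.imwrite('pics/o1.png',m)
E
```

```text
(no output)
```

View pics/o1.png

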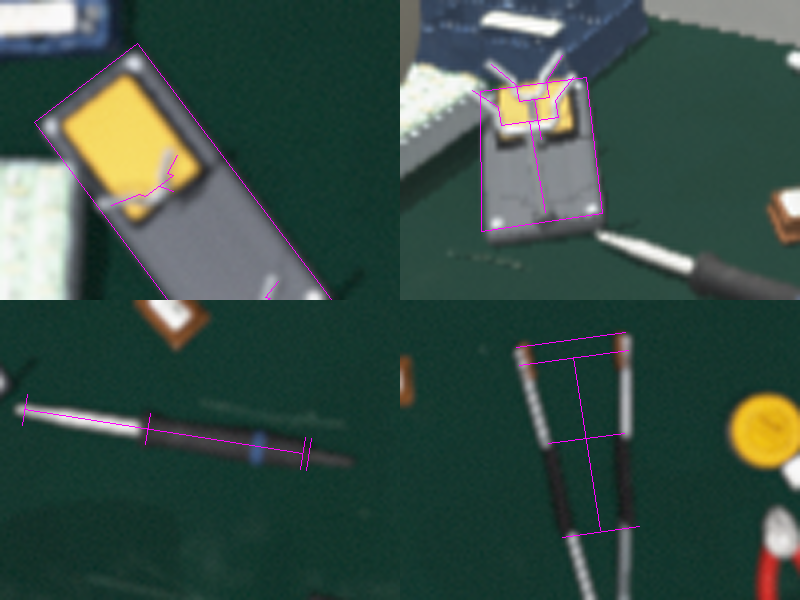

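The crops confirm the choices. The forks overlay well: the tall high fork is near the robot and the low fork is at the sponge, so the parked iron heads at about +39.5°. The tongs also fit. The iron lies about 5 mm further along +y than I guessed, because its handle front shows at crop (140,428).

```bash
cat > go.py <<'E'
import sys
from h import *
def Rt(yaw,pitch=0): # tool x along heading yaw, nose-down pitch; tool z down
    return (R.from_euler('z',yaw,degrees=True)*R.from_euler('y',pitch,degrees=True)*R.from_euler('x',180,degrees=True))
def delta(pos,yaw,pitch=0):
    s=observe(); Rc=R.from_euler('xyz',s['ee_rot'],degrees=True); G=Rt(yaw,pitch)
    print('t',round(s['t'],2),'pos',np.round(s['tcp_pos'],4),'rot',np.round(s['ee_rot'],2),'F',np.round(s['wrist_force'],1),'gap',round(s['finger_gap'],4))
    d=np.array(pos)-s['tcp_pos']
    print('shift now mm',(Rc.inv().apply(d)*1e3).round(1),' shift after turn',(G.inv().apply(d)*1e3).round(1),'turn',(Rc.inv()*G).as_rotvec(degrees=True).round(2))
if __name__=='__main__':
    a=[float(x) for x in sys.argv[1:]]; delta(a[:3],*a[3:])
E
python3 go.py .459 .005 .12 82.7
```

```text
t 2.5 pos [ 0.1506 -0.5808  0.2186] rot [-180.     -0.     14.54] F [ 0.4 -0.1 -0. ] gap 0.0934
shift now mm [ 445.5 -489.6   98.7]  shift after turn [620.2 231.4  98.6] turn [ -0.    -0.   -68.16]
```

Emit:
apply_moves(
  increments=[
    [-1,0.022,-0.0245,0,0,0,0],
    [-1,0.022,-0.0245,0,0,0,0],
    [-1,0.022,-0.0245,0,0,0,0],
    [-1,0.022,-0.0245,0,0,0,0],
    [-1,0.022,-0.0245,0,0,0,0],
    [-1,0.022,-0.0245,0,0,0,0],
    [-1,0.022,-0.0245,0,0,0,0],
    [-1,0.022,-0.0245,0,0,0,0],
    [-1,0.022,-0.0245,0,0,0,0],
    [-1,0.022,-0.0245,0,0,0,0],
  ],
  newtons=40,
)

```text
t: 3.33
tcp_pos: [0.3025, -0.287, 0.2188]
ee_rot: [180.0, -0.0, 14.5]
wrist_force: [0.5, -0.2, -0.7]
finger_gap: 0.0931
grip_force: 0.0
```

Emit:
apply_moves(
  increments=[
    [-1,0.022,-0.0245,0,0,0,0],
    [-1,0.022,-0.0245,0,0,0,0],
    [-1,0.022,-0.0245,0,0,0,0],
    [-1,0.022,-0.0245,0,0,0,0],
    [-1,0.022,-0.0245,0,0,0,0],
    [-1,0.022,-0.0245,0,0,0,0],
    [-1,0.022,-0.0245,0,0,0,0],
    [-1,0.022,-0.0245,0,0,0,0],
    [-1,0.022,-0.0245,0,0,0,0],
    [-1,0.022,-0.0245,0,0,0,0],
  ],
)

```text
t: 4.17
tcp_pos: [0.4541, 0.0057, 0.2189]
ee_rot: [180.0, -0.0, 14.6]
wrist_force: [0.6, -0.6, -0.5]
finger_gap: 0.0931
grip_force: 0.0
```

Emit:
apply_moves(
  increments=[
    [-1,0,0,0.01,0,0,-6.8],
    [-1,0,0,0.01,0,0,-6.8],
    [-1,0,0,0.01,0,0,-6.8],
    [-1,0,0,0.01,0,0,-6.8],
    [-1,0,0,0.01,0,0,-6.8],
    [-1,0,0,0.01,0,0,-6.8],
    [-1,0,0,0.01,0,0,-6.8],
    [-1,0,0,0.01,0,0,-6.8],
    [-1,0,0,0.01,0,0,-6.8],
    [-1,0,0,0.01,0,0,-6.8],
  ],
)

```text
t: 5.0
tcp_pos: [0.4536, 0.004, 0.1183]
ee_rot: [180.0, -0.0, 82.9]
wrist_force: [0.1, -0.3, -0.3]
finger_gap: 0.093
grip_force: 0.0
```

```bash
python3 go.py .459 .005 .004 82.7
```

```text
t 5.0 pos [0.4536 0.004  0.1183] rot [179.98  -0.    82.88] F [ 0.1 -0.3 -0.3] gap 0.093
shift now mm [  1.7   5.2 114.3]  shift after turn [  1.7   5.2 114.3] turn [ 0.02 -0.    0.18]
```

Emit:
apply_moves(
  increments=[
    [-1,0.002,0.005,0.02,0,0,0],
    [-1,0,0,0.02,0,0,0],
    [-1,0,0,0.02,0,0,0],
    [-1,0,0,0.02,0,0,0],
    [-1,0,0,0.016,0,0,0],
    [-1,0,0,0.01,0,0,0],
    [-1,0,0,0.006,0,0,0],
    [-1,0,0,0.002,0,0,0],
    [-1,0,0,0,0,0,0],
  ],
)

```text
t: 5.75
tcp_pos: [0.4589, 0.0053, 0.0048]
ee_rot: [180.0, -0.0, 82.5]
wrist_force: [-0.2, -0.8, 0.6]
finger_gap: 0.0928
grip_force: 0.0
```

Emit:
apply_moves(
  increments=[
    [0.3,0,0,0,0,0,0],
    [0.5,0,0,0,0,0,0],
    [0.9,0,0,0,0,0,0],
    [0.9,0,0,0,0,0,0],
    [0.9,0,0,0,0,0,0],
    [0.9,0,0,0,0,0,0],
    [0.9,0,0,0,0,0,0],
    [0.9,0,0,0,0,0,0],
    [0.9,0,0,0,0,0,0],
    [0.9,0,0,0,0,0,0],
  ],
)

```text
t: 6.58
tcp_pos: [0.4587, 0.0053, 0.0046]
ee_rot: [-180.0, 0.0, 82.5]
wrist_force: [-0.2, 0.2, -0.9]
finger_gap: 0.0306
grip_force: 0.0
```

Emit:
apply_moves(
  increments=[
    [0.9,0,0,0,0,0,0],
    [0.9,0,0,0,0,0,0],
    [0.9,0,0,0,0,0,0],
    [0.9,0,0,0,0,0,0],
  ],
)

```text
t: 6.92
tcp_pos: [0.4588, 0.0053, 0.0046]
ee_rot: [-180.0, -0.0, 82.5]
wrist_force: [-0.1, 0.2, -0.8]
finger_gap: 0.0209
grip_force: 40.0
```

Emit:
apply_moves(
  increments=[
    [0.9,0,0,-0.005,0,0,0],
    [0.9,0,0,-0.015,0,0,0],
    [0.9,0,0,-0.02,0,0,0],
    [0.9,0,0,-0.02,0,0,0],
    [0.9,0,0,-0.02,0,0,0],
    [0.9,0,0,-0.02,0,0,0],
    [0.9,0,0,-0.02,0,0,0],
    [0.9,0,0,-0.02,0,0,0],
    [0.9,0,0,-0.01,0,0,0],
    [0.9,0,0,0,0,0,0],
  ],
)

```text
t: 7.75
tcp_pos: [0.4605, 0.0052, 0.1576]
ee_rot: [179.7, -0.0, 82.5]
wrist_force: [0.2, -0.5, 0.1]
finger_gap: 0.0207
grip_force: 40.0
```

Run:
```python
from ov import *
from go import delta
for n in ['top','scene']:
  read_camera(n)
  for k in ['iron_grip','iron']:
    print(n,k,[(np.round(d['xyz'],4).tolist(),round(d['confidence'],2)) for d in nets.spot_point(k,n)])
s=observe(); p=np.array(s['tcp_pos']); a=np.radians(s['ee_rot'][2])
ax=np.array([np.cos(a),np.sin(a),0]); c=p+[0,0,.0079]-ax*.002
y=np.array([-ax[1],ax[0],0]);
I=[[c-ax*.056,c+ax*.131]]+[[c+ax*q-y*.0105,c+ax*q+y*.0105] for q in(-.06,-.056,.048,.131)]
cv2.imwrite('pics/g1.png',np.hstack([crop('scene',190,195,120,90,I),crop('top',205,245,120,90,I)]))
delta([.459,.06,.2],39.5)
```

```text
top iron_grip []
top iron [([0.4629, -0.3353, -0.0002], 0.23), ([0.7155, 0.1157, 0.0009], 0.23)]
scene iron_grip [([0.463, -0.003, 0.1552], 0.86), ([0.6091, -0.1086, 0.0416], 0.69)]
scene iron [([0.4625, 0.023, 0.1496], 0.69), ([0.3922, -0.4679, 0.0019], 0.54)]
t 8.15 pos [0.4581 0.0054 0.1535] rot [-179.89    0.     82.54] F [ 0.8  0.2 -0.2] gap 0.0207
shift now mm [ 54.3  -6.2 -46.5]  shift after turn [ 35.5 -41.5 -46.5] turn [-0.11  0.05 43.04]
```

View pics/g1.png

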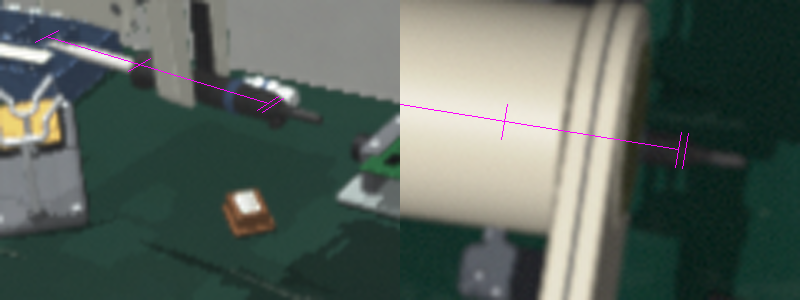

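The iron is held and rises level in the fingers, with its tip at crop (48,40). The grip sits within a few mm of plan. I'll turn it and move it over the stand.

Emit:
apply_moves(
  increments=[
    [0.9,0,0,-0.008,0,0,5.4],
    [0.9,0,0,-0.008,0,0,5.4],
    [0.9,0,0,-0.008,0,0,5.4],
    [0.9,0,0,-0.008,0,0,5.4],
    [0.9,0,0,-0.008,0,0,5.4],
    [0.9,0,0,-0.008,0,0,5.4],
    [0.9,0,0,0,0,0,5.4],
    [0.9,0,0,0,0,0,5.2],
    [0.9,0,0,0,0,0,0],
  ],
)

```text
t: 8.9
tcp_pos: [0.4587, 0.0053, 0.2023]
ee_rot: [-180.0, 0.0, 39.3]
wrist_force: [-0.7, -0.1, -0.2]
finger_gap: 0.0207
grip_force: 40.0
```

Emit:
apply_moves(
  increments=[
    [0.9,0,0,0,0,-5,0],
    [0.9,0,0,0,0,-5,0],
    [0.9,0,0,0,0,-5,0],
    [0.9,0,0,0,0,-5,0],
    [0.9,0,0,0,0,0,0],
  ],
)

```text
t: 9.32
tcp_pos: [0.4582, 0.0063, 0.1994]
ee_rot: [-179.7, 20.5, 39.9]
wrist_force: [0.3, 0.5, -1.3]
finger_gap: 0.0208
grip_force: 40.0
```

```bash
python3 go.py .509 .1963 .14 39.5 20
```

```text
t 9.32 pos [0.4582 0.0063 0.1994] rot [-179.7    20.51   39.92] F [ 0.3  0.5 -1.3] gap 0.0208
shift now mm [ 1.715e+02 -1.131e+02 -1.000e-01]  shift after turn [ 170.7 -114.2    1.1] turn [-0.15  0.51  0.39]
```

Emit:
apply_moves(
  increments=[
    [0.9,0.021,-0.014,0,0,0,0],
    [0.9,0.021,-0.014,0,0,0,0],
    [0.9,0.021,-0.014,0,0,0,0],
    [0.9,0.021,-0.014,0,0,0,0],
    [0.9,0.021,-0.014,0,0,0,0],
    [0.9,0.021,-0.014,0,0,0,0],
    [0.9,0.021,-0.014,0,0,0,0],
    [0.9,0.021,-0.014,0,0,0,0],
    [0.9,0,0,0,0,0,0],
  ],
)

```text
t: 10.07
tcp_pos: [0.5088, 0.1954, 0.1434]
ee_rot: [-179.8, 19.9, 39.9]
wrist_force: [1.4, -0.3, -1.9]
finger_gap: 0.0209
grip_force: 40.0
```

Run:
```python
from ov import *
from go import delta
for n in ['top','scene']:
  read_camera(n)
  for k in ['iron_grip','iron','stand_seat']:
    print(n,k,[(np.round(d['xyz'],4).tolist(),round(d['confidence'],2)) for d in nets.spot_point(k,n)])
s=observe(); p=np.array(s['tcp_pos']); M=R.from_euler('xyz',s['ee_rot'],degrees=True).as_matrix()
f=lambda v:p+M@np.array(v)
I=[[f([-.06,0,-.0079]),f([.127,0,-.0079])]]+[[f([q,-.0105,-.0079]),f([q,.0105,-.0079])] for q in(-.064,-.060,.044,.127)]
L=stand_lines(np.array([.511,.198,.072]),39.5)
cv2.imwrite('pics/g2.png',np.hstack([crop('scene',150,165,120,90,I+L),crop('top',125,205,120,90,I+L)]))
delta([.509,.1963,.0646],39.5,20)
```

```text
top iron_grip [([0.5036, 0.191, 0.1503], 0.62)]
top iron [([0.5159, 0.2012, 0.1317], 0.92)]
top stand_seat [([0.5114, 0.1983, 0.0743], 0.93)]
scene iron_grip [([0.5093, 0.1887, 0.1536], 0.52)]
scene iron [([0.522, 0.1991, 0.1358], 0.57)]
scene stand_seat [([0.5105, 0.198, 0.0709], 0.61)]
t 10.57 pos [0.5094 0.1917 0.1456] rot [179.99  19.96  39.5 ] F [-0.4  0.4 -0.6] gap 0.0206
shift now mm [30.1 -3.8 75.2]  shift after turn [30.2 -3.8 75.2] turn [ 0.01 -0.04  0.  ]
```

View pics/g2.png

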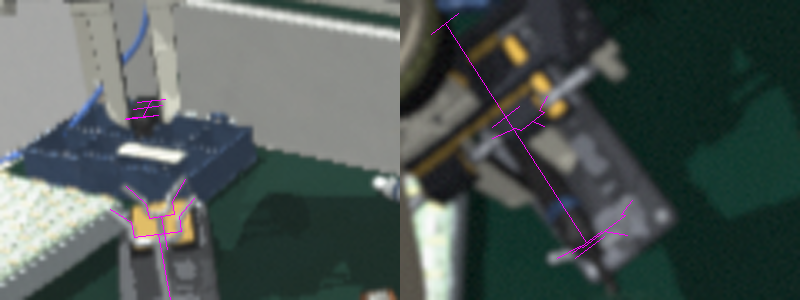

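Emit:
apply_moves(
  increments=[
    [0.9,0.0038,-0.002,0.0094,0,0,0],
    [0.9,0.0038,-0.0018,0.0094,0,0,0],
    [0.9,0.0038,0,0.0094,0,0,0],
    [0.9,0.0038,0,0.0094,0,0,0],
    [0.9,0.0038,0,0.0094,0,0,0],
    [0.9,0,0,0,0,0,0],
    [0.9,0,0,0,0,0,0],
    [0.9,0,0,0,0,0,0],
  ],
)

```text
t: 11.23
tcp_pos: [0.5082, 0.1963, 0.0946]
ee_rot: [-180.0, 20.0, 39.5]
wrist_force: [-0.1, -0.1, -0.8]
finger_gap: 0.0207
grip_force: 40.0
```

```bash
python3 go.py .509 .1963 .0646 39.5 20
```

```text
t 11.23 pos [0.5082 0.1963 0.0946] rot [-180.     20.01   39.54] F [-0.1 -0.1 -0.8] gap 0.0207
shift now mm [10.8  0.5 28. ]  shift after turn [10.8  0.5 28. ] turn [0.01 0.01 0.04]
```

Emit:
apply_moves(
  increments=[
    [0.9,0.0026,0,0.0068,0,0,0],
    [0.9,0.0026,0,0.0068,0,0,0],
    [0.9,0.0018,0,0.0047,0,0,0],
    [0.9,0.0018,0,0.0047,0,0,0],
    [0.9,0,0,0,0,0,0],
    [0.9,0,0,0,0,0,0],
  ],
)

```text
t: 11.73
tcp_pos: [0.5081, 0.1964, 0.0693]
ee_rot: [-180.0, 20.1, 39.5]
wrist_force: [0.5, 0.7, -0.5]
finger_gap: 0.0207
grip_force: 40.0
```

Emit:
apply_moves(
  increments=[
    [0.9,0.0006,0,0.0016,0,0,0],
    [0.9,0.0006,0,0.0016,0,0,0],
    [0.9,0,0,0,0,0,0],
    [0.9,0,0,0,0,0,0],
  ],
)

```text
t: 12.07
tcp_pos: [0.5087, 0.1967, 0.0667]
ee_rot: [180.0, 20.0, 39.5]
wrist_force: [0.7, 0.4, 0.1]
finger_gap: 0.021
grip_force: 40.0
```

```bash
python3 go.py .509 .1963 .0646 39.5 20
```

```text
t 12.07 pos [0.5087 0.1967 0.0667] rot [179.99  19.96  39.54] F [0.7 0.4 0.1] gap 0.021
shift now mm [0.7 0.5 2. ]  shift after turn [0.7 0.5 2. ] turn [ 0.02 -0.04  0.04]
```

Emit:
apply_moves(
  increments=[
    [0.9,0.0004,0,0.001,0,0,0],
    [0.9,0.0004,0,0.001,0,0,0],
    [0.9,0,0,0,0,0,0],
    [0.9,0,0,0,0,0,0],
  ],
)

```text
t: 12.4
tcp_pos: [0.5089, 0.1967, 0.0655]
ee_rot: [180.0, 20.0, 39.5]
wrist_force: [-2.3, 0.6, 7.2]
finger_gap: 0.0208
grip_force: 40.0
```

Emit:
apply_moves(
  increments=[
    [0.9,0.002,0,0,0,0,0],
    [0.9,0,0,0,0,0,0],
    [0.9,0,0,0,0,0,0],
  ],
)

```text
t: 12.65
tcp_pos: [0.5109, 0.1984, 0.0645]
ee_rot: [180.0, 19.9, 39.5]
wrist_force: [2.2, 2.7, 4.7]
finger_gap: 0.0208
grip_force: 40.0
```

Emit:
apply_moves(
  increments=[
    [0.9,0.0015,0,0,0,0,0],
    [0.9,0,0,0,0,0,0],
    [0.9,0,0,0,0,0,0],
  ],
)

```text
t: 12.9
tcp_pos: [0.5116, 0.1991, 0.064]
ee_rot: [180.0, 19.9, 39.5]
wrist_force: [-0.6, 1.3, 6.2]
finger_gap: 0.0204
grip_force: 40.0
```

Run:
```python
from ov import *
from go import delta
for n in ['top','scene']:
  read_camera(n)
  for k in ['iron_grip','iron']:
    print(n,k,[(np.round(d['xyz'],4).tolist(),round(d['confidence'],2)) for d in nets.spot_point(k,n)][:2])
delta([.5118,.1987,.0632],39.5,20)
cv2.imwrite('pics/g3.png',np.hstack([crop('scene',150,165,120,90),crop('top',125,205,120,90)]))
```

```text
top iron_grip [([0.508, 0.195, 0.0712], 0.95)]
top iron [([0.5191, 0.2116, 0.0513], 0.84), ([0.546, -0.3226, 0.0087], 0.68)]
scene iron_grip [([0.6073, -0.1089, 0.0392], 0.71), ([0.5138, 0.1968, 0.071], 0.56)]
scene iron [([0.5221, 0.2062, 0.0537], 0.44)]
t 13.2 pos [0.5117 0.1991 0.064 ] rot [179.98  19.91  39.54] F [-0.2  1.8  6.9] gap 0.0205
shift now mm [0.1 0.4 0.8]  shift after turn [0.1 0.4 0.8] turn [ 0.03 -0.09  0.04]
```

Emit:
apply_moves(
  increments=[
    [0.9,0.0015,0,0,0,0,0],
    [0.9,0,0,0,0,0,0],
    [0.9,0,0,0,0,0,0],
  ],
)

```text
t: 13.55
tcp_pos: [0.5128, 0.1999, 0.0633]
ee_rot: [180.0, 19.9, 39.5]
wrist_force: [0.8, 1.3, 5.4]
finger_gap: 0.0206
grip_force: 40.0
```

Emit:
apply_moves(
  increments=[
    [0.9,0.0015,0,0,0,0,0],
    [0.9,0,0,0,0,0,0],
    [0.9,0,0,0,0,0,0],
  ],
)

```text
t: 13.8
tcp_pos: [0.5129, 0.2, 0.0632]
ee_rot: [180.0, 20.1, 39.5]
wrist_force: [-3.8, -2.1, 11.1]
finger_gap: 0.0211
grip_force: 40.0
```

View pics/g3.png

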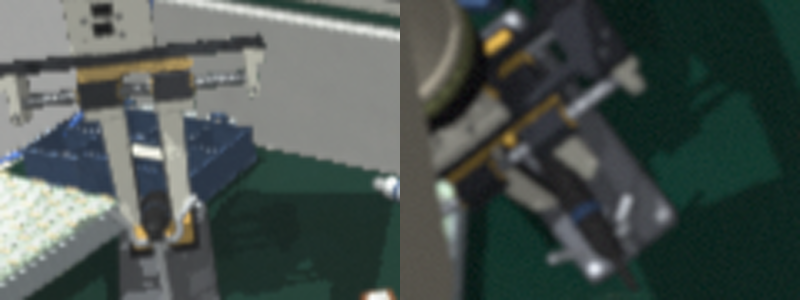

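The picture shows the handle seated between both forks, and the last step met the low fork (-4 N along the axis). I'll relieve the contact and release.

Emit:
apply_moves(
  increments=[
    [0.9,-0.001,0,-0.0005,0,0,0],
    [0.5,0,0,0,0,0,0],
    [0.2,0,0,0,0,0,0],
    [0.0,0,0,0,0,0,0],
    [0.0,0,0,0,0,0,0],
    [0.0,0,0,0,0,0,0],
  ],
)

```text
t: 14.3
tcp_pos: [0.5124, 0.1998, 0.0625]
ee_rot: [-180.0, 20.0, 39.5]
wrist_force: [0.0, -0.2, -0.1]
finger_gap: 0.0443
grip_force: 0.0
```

Emit:
apply_moves(
  increments=[
    [0.0,0,0,-0.005,0,0,0],
    [0.0,0,0,-0.01,0,0,0],
    [0.0,0,0,-0.02,0,0,0],
    [0.0,0,0,-0.03,0,0,0],
    [0.0,0,0,-0.03,0,0,0],
    [0.0,0,0,-0.03,0,0,0],
    [-1,0,0,0,0,5,0],
    [-1,0,0,0,0,5,0],
    [-1,0,0,0,0,5,0],
    [-1,0,0,0,0,5,0],
  ],
)

```text
t: 15.13
tcp_pos: [0.5468, 0.2278, 0.1823]
ee_rot: [179.9, -0.4, 39.6]
wrist_force: [-0.1, -0.7, 0.3]
finger_gap: 0.0687
grip_force: 0.0
```

```bash
python3 go.py .461 -.337 .12 9
```

```text
t 15.13 pos [0.5468 0.2278 0.1823] rot [179.93  -0.36  39.56] F [-0.1 -0.7  0.3] gap 0.0687
shift now mm [-426.2  380.8   60.1]  shift after turn [-173.1  544.5   62.3] turn [-3.000e-02 -3.700e-01  3.056e+01]
```

Emit:
apply_moves(
  increments=[
    [-1,-0.024,0.021,0,0,0,0],
    [-1,-0.024,0.021,0,0,0,0],
    [-1,-0.024,0.021,0,0,0,0],
    [-1,-0.024,0.021,0,0,0,0],
    [-1,-0.024,0.021,0,0,0,0],
    [-1,-0.024,0.021,0,0,0,0],
    [-1,-0.024,0.021,0,0,0,0],
    [-1,-0.024,0.021,0,0,0,0],
    [-1,-0.024,0.021,0,0,0,0],
  ],
)

```text
t: 15.88
tcp_pos: [0.4994, -0.0575, 0.1818]
ee_rot: [179.9, -0.1, 39.6]
wrist_force: [0.6, -0.1, 1.0]
finger_gap: 0.0929
grip_force: 0.0
```

Emit:
apply_moves(
  increments=[
    [-1,-0.0235,0.021,0,0,0,0],
    [-1,-0.0235,0.021,0,0,0,0],
    [-1,-0.0235,0.021,0,0,0,0],
    [-1,-0.0235,0.021,0,0,0,0],
    [-1,-0.0235,0.021,0,0,0,0],
    [-1,-0.0235,0.021,0,0,0,0],
    [-1,-0.0235,0.021,0,0,0,0],
    [-1,-0.0235,0.021,0,0,0,0],
    [-1,-0.0235,0.021,0,0,0,0],
  ],
)

```text
t: 16.63
tcp_pos: [0.4565, -0.3383, 0.1817]
ee_rot: [179.9, -0.0, 39.5]
wrist_force: [0.2, 0.2, -0.3]
finger_gap: 0.0931
grip_force: 0.0
```

Emit:
apply_moves(
  increments=[
    [-1,0,0,0.012,0,0,6.1],
    [-1,0,0,0.012,0,0,6.1],
    [-1,0,0,0.012,0,0,6.1],
    [-1,0,0,0.012,0,0,6.1],
    [-1,0,0,0.012,0,0,6.1],
    [-1,0,0,0,0,0,0],
    [-1,0,0,0,0,0,0],
  ],
)

```text
t: 17.22
tcp_pos: [0.4565, -0.3363, 0.1207]
ee_rot: [-180.0, 0.0, 9.2]
wrist_force: [0.4, -0.2, -0.0]
finger_gap: 0.0929
grip_force: 0.0
```

Run:
```python
from ov import *
from go import delta
for n in ['top','scene']:
  read_camera(n)
  for k in ['iron_grip','tongs_grip','tongs_tips','module_center']:
    print(n,k,[(np.round(d['xyz'],4).tolist(),round(d['confidence'],2)) for d in nets.spot_point(k,n)][:4])
for d in nets.regions_of('module','top'):
    ys,xs=np.nonzero(d['mask']); P=np.array([ray((x,y),.058,'top')[:2] for x,y in zip(xs,ys)])
    print(cv2.minAreaRect((P*1000).astype(np.float32)))
delta([.461,-.337,.004],9)
mc=np.array([.604,-.1055,0])
L=stand_lines(np.array([.511,.198,.072]),39.5)
im=np.vstack([np.hstack([crop('scene',150,185,120,90),crop('top',125,205,120,90,)]),np.hstack([crop('top',270,175,100,75,[rect(mc,-6.5,.042,.03,.058)]),crop('scene',350,255,120,90)])])
cv2.imwrite('pics/g4.png',im)
```

```text
top iron_grip [([0.5101, 0.1964, 0.0728], 0.78)]
top tongs_grip [([0.6285, -0.4267, 0.0008], 0.71)]
top tongs_tips [([0.6146, -0.1058, 0.0437], 0.73), ([0.5473, -0.3197, 0.0078], 0.52)]
top module_center [([0.5452, 0.0319, 0.0047], 0.8), ([0.5239, -0.1963, 0.005], 0.79), ([0.6054, -0.1039, 0.0506], 0.69)]
scene iron_grip [([0.512, 0.1964, 0.0733], 0.52)]
scene tongs_grip [([0.4626, -0.3378, 0.0082], 0.67)]
scene tongs_tips [([0.5461, -0.321, 0.0079], 0.55), ([0.6302, -0.107, -0.0021], 0.55), ([0.4596, -0.3372, 0.002], 0.31)]
scene module_center [([0.607, -0.1048, 0.0467], 0.57), ([0.5489, 0.0289, 0.007], 0.47), ([0.5266, -0.1974, 0.0111], 0.45)]
((540.3464965820312, 28.693035125732422), (38.28190231323242, 27.205219268798828), 46.77429962158203)
((604.0728149414062, -104.35868072509766), (31.106882095336914, 42.0045166015625), 82.15721893310547)
((522.06689453125, -190.609130859375), (27.755842208862305, 36.1976432800293), 1.5603057146072388)
((465.1212158203125, -315.1966857910156), (179.31271362304688, 72.04383850097656), 0.5121262669563293)
t 17.77 pos [ 0.4566 -0.3365  0.1205] rot [ 1.7999e+02 -1.0000e-02  9.0600e+00] F [-0.2 -0.1 -0.1] gap 0.0932
shift now mm [  4.2   1.2 116.5]  shift after turn [  4.2   1.2 116.5] turn [ 0.01 -0.01  0.06]
```

View pics/g4.png

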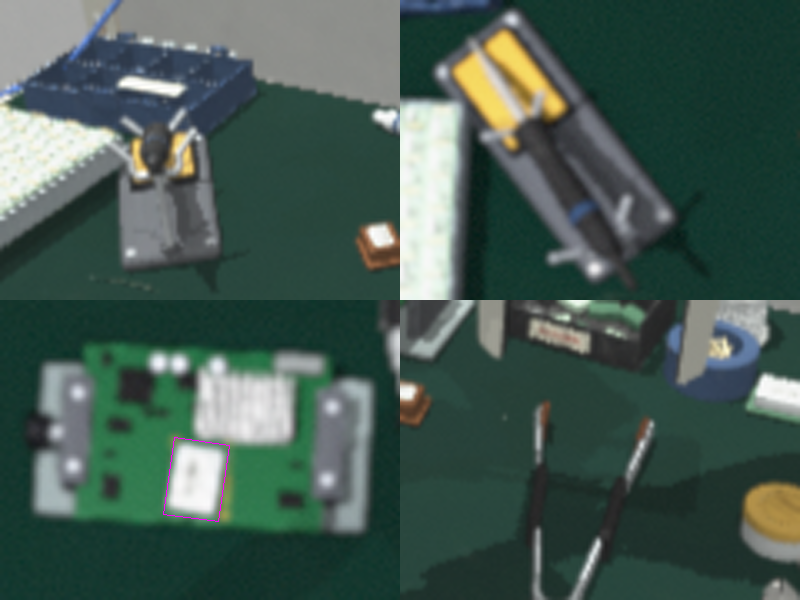

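The iron sits in both forks with its tip over the sponge, and the module outline fits at yaw -7°. Next I'll take the tongs.

Emit:
apply_moves(
  increments=[
    [-1,0.004,0.001,0.02,0,0,0],
    [-1,0,0,0.02,0,0,0],
    [-1,0,0,0.02,0,0,0],
    [-1,0,0,0.02,0,0,0],
    [-1,0,0,0.018,0,0,0],
    [-1,0,0,0.01,0,0,0],
    [-1,0,0,0.006,0,0,0],
    [-1,0,0,0.002,0,0,0],
    [-1,0,0,0,0,0,0],
  ],
  newtons=20,
)

```text
t: 18.72
tcp_pos: [0.4609, -0.3369, 0.0046]
ee_rot: [180.0, -0.0, 9.0]
wrist_force: [0.2, 0.8, 0.3]
finger_gap: 0.0927
grip_force: 0.0
```

Emit:
apply_moves(
  increments=[
    [-0.3,0,0,0,0,0,0],
    [-0.1,0,0,0,0,0,0],
    [0,0,0,0,0,0,0],
    [0,0,0,0,0,0,0],
    [0,0,0,0,0,0,0],
    [0,0,0,0,0,0,0],
    [0,0,0,0,0,0,0],
    [0,0,0,0,0,0,0],
  ],
)

```text
t: 19.38
tcp_pos: [0.4608, -0.3367, 0.0045]
ee_rot: [-180.0, -0.0, 9.0]
wrist_force: [-0.3, 1.5, 1.9]
finger_gap: 0.0479
grip_force: 6.7
```

Emit:
apply_moves(
  increments=[
    [0.01,0,0,0,0,0,0],
    [0.01,0,0,0,0,0,0],
    [0.01,0,0,0,0,0,0],
  ],
)

```text
t: 19.63
tcp_pos: [0.4608, -0.3368, 0.0045]
ee_rot: [-180.0, -0.0, 9.0]
wrist_force: [-0.8, 1.7, 2.3]
finger_gap: 0.0464
grip_force: 7.1
```

Emit:
apply_moves(
  increments=[
    [0.01,0,0,-0.004,0,0,0],
    [0.01,0,0,-0.01,0,0,0],
    [0.01,0,0,-0.02,0,0,0],
    [0.01,0,0,-0.02,0,0,0],
    [0.01,0,0,-0.02,0,0,0],
    [0.01,0,0,-0.02,0,0,0],
    [0.01,0,0,-0.02,0,0,0],
    [0.01,0,0,-0.02,0,0,0],
    [0.01,0,0,-0.01,0,0,0],
    [0.01,0,0,0,0,0,0],
  ],
)

```text
t: 20.47
tcp_pos: [0.4622, -0.3382, 0.1521]
ee_rot: [179.7, -0.2, 9.0]
wrist_force: [-0.1, -1.2, -0.4]
finger_gap: 0.0463
grip_force: 6.1
```

Run:
```python
from ov import *
from go import delta
for n in ['top','scene']:
  read_camera(n)
  for k in ['tongs_grip','tongs_tips','tongs','board_top']:
    print(n,k,[(np.round(d['xyz'],4).tolist(),round(d['confidence'],2)) for d in nets.spot_point(k,n)][:3])
delta([.52,-.095,.15],-7)
```

```text
top tongs_grip []
top tongs_tips [([0.5478, -0.3259, 0.1568], 0.6), ([0.5218, 0.2069, 0.0544], 0.59)]
top tongs []
top board_top [([0.6102, -0.1097, 0.0451], 0.69)]
scene tongs_grip [([0.4627, -0.3387, 0.1534], 0.57), ([0.6041, -0.1045, 0.049], 0.18)]
scene tongs_tips []
scene tongs [([0.4616, -0.3427, 0.1431], 0.79)]
scene board_top [([0.6087, -0.106, 0.0395], 0.94), ([0.6041, -0.1098, 0.0446], 0.62)]
t 20.97 pos [ 0.4604 -0.3366  0.1476] rot [-1.7995e+02  4.0000e-02  9.0400e+00] F [-0.2  0.2 -0.9] gap 0.0465
shift now mm [  96.8 -229.2   -2.2]  shift after turn [  29.7 -247.    -2.4] turn [-0.05  0.05 16.04]
```

Emit:
apply_moves(
  increments=[
    [0.01,0.0105,-0.0256,0,0,0,0],
    [0.01,0.0105,-0.0256,0,0,0,0],
    [0.01,0.0105,-0.0256,0,0,0,0],
    [0.01,0.0105,-0.0256,0,0,0,0],
    [0.01,0.0105,-0.0256,0,0,0,0],
    [0.01,0.0105,-0.0256,0,0,0,0],
    [0.01,0.0105,-0.0256,0,0,0,0],
    [0.01,0.0105,-0.0256,0,0,0,0],
    [0.01,0.0105,-0.0256,0,0,0,0],
  ],
)

```text
t: 21.72
tcp_pos: [0.5179, -0.0931, 0.1483]
ee_rot: [180.0, -0.0, 9.0]
wrist_force: [0.4, -0.3, -1.3]
finger_gap: 0.0463
grip_force: 6.1
```

Emit:
apply_moves(
  increments=[
    [0.01,0,0,0.01,0,0,4],
    [0.01,0,0,0.01,0,0,4],
    [0.01,0,0,0.01,0,0,4],
    [0.01,0,0,0.01,0,0,4],
    [0.01,0,0,0,0,0,0],
    [0.01,0,0,0,0,0,0],
    [0.01,0,0,0,0,0,0],
  ],
)

```text
t: 22.3
tcp_pos: [0.5181, -0.0945, 0.1089]
ee_rot: [180.0, -0.0, -6.8]
wrist_force: [0.4, -0.6, -0.6]
finger_gap: 0.0463
grip_force: 6.1
```

```bash
python3 go.py .5177 -.0944 .0475 -7
```

```text
t 22.3 pos [ 0.5181 -0.0945  0.1089] rot [ 1.80e+02 -2.00e-02 -6.83e+00] F [ 0.4 -0.6 -0.6] gap 0.0463
shift now mm [-0.4 -0.1 61.4]  shift after turn [-0.4 -0.1 61.4] turn [ 0.   -0.02  0.17]
```

Now I'll descend to just above the module (pads about 5 mm clear) and check.

Emit:
apply_moves(
  increments=[
    [0.01,0,0,0.01,0,0,0],
    [0.01,0,0,0.01,0,0,0],
    [0.01,0,0,0.01,0,0,0],
    [0.01,0,0,0.008,0,0,0],
    [0.01,0,0,0,0,0,0],
    [0.01,0,0,0,0,0,0],
  ],
)

```text
t: 22.8
tcp_pos: [0.517, -0.0942, 0.0692]
ee_rot: [-180.0, 0.1, -6.9]
wrist_force: [-0.2, 0.4, -0.3]
finger_gap: 0.0461
grip_force: 6.1
```

Run:
```python
from ov import *
from go import delta
delta([.5177,-.0944,.0475],-7)
s=observe(); p=np.array(s['tcp_pos']); M=R.from_euler('xyz',s['ee_rot'],degrees=True).as_matrix()
f=lambda v:p+M@np.array(v)
T=[[f([a,b,-.013]),f([c,d,-.013])] for a,b,c,d in[(.073,.024,.097,.024),(.073,-.024,.097,-.024),(.085,-.024,.085,.024)]]
mc=np.array([.604,-.105,0]); L=[rect(mc,-7,.042,.03,.058)]
im=np.vstack([np.hstack([crop('scene',290,210,80,60,),crop('scene',290,210,80,60,T+L)]),np.hstack([crop('top',280,185,80,60,),crop('top',280,185,80,60,T+L)])])
cv2.imwrite('pics/g5.png',im)
```

```text
t 22.8 pos [ 0.517  -0.0942  0.0692] rot [-1.7998e+02  1.2000e-01 -6.9500e+00] F [-0.2  0.4 -0.3] gap 0.0461
shift now mm [ 0.8  0.1 21.7]  shift after turn [ 0.7  0.1 21.7] turn [-0.02  0.12  0.05]
```

View pics/g5.png

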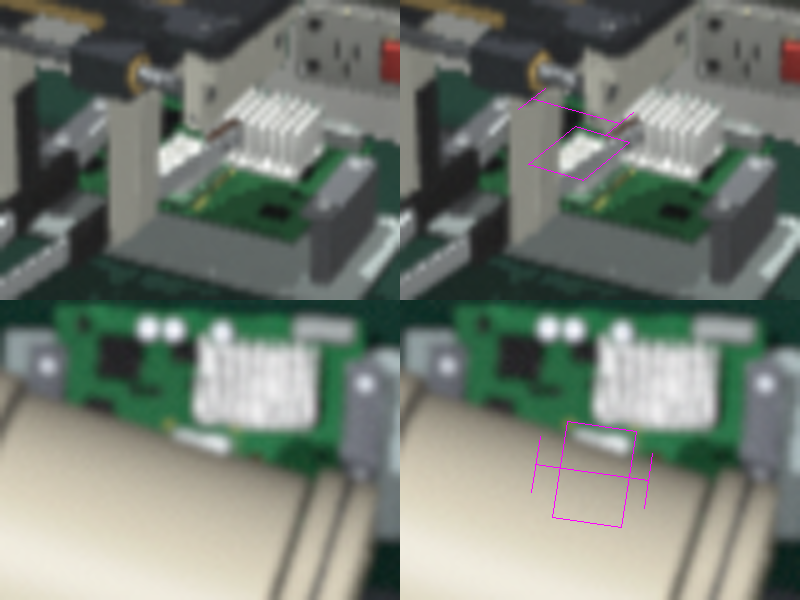

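The right pad's brown shows at scene crop (230,128), just where predicted, and the pads straddle the module. I'll go down and close.

Emit:
apply_moves(
  increments=[
    [0.01,0.0007,0,0.006,0,0,0],
    [0.01,0,0,0.006,0,0,0],
    [0.01,0,0,0.004,0,0,0],
    [0.01,0,0,0.003,0,0,0],
    [0.01,0,0,0.002,0,0,0],
    [0.01,0,0,0,0,0,0],
    [0.01,0,0,0,0,0,0],
  ],
)

```text
t: 23.58
tcp_pos: [0.5184, -0.0945, 0.0492]
ee_rot: [-180.0, 0.0, -7.0]
wrist_force: [-0.5, 0.2, -1.0]
finger_gap: 0.0465
grip_force: 6.1
```

Emit:
apply_moves(
  increments=[
    [0.08,0,0,0,0,0,0],
    [0.12,0,0,0,0,0,0],
    [0.16,0,0,0,0,0,0],
    [0.2,0,0,0,0,0,0],
    [0.25,0,0,0,0,0,0],
    [0.3,0,0,0,0,0,0],
    [0.35,0,0,0,0,0,0],
    [0.35,0,0,0,0,0,0],
    [0.35,0,0,0,0,0,0],
    [0.35,0,0,0,0,0,0],
  ],
  newtons=25,
)

```text
t: 24.42
tcp_pos: [0.5186, -0.0945, 0.0494]
ee_rot: [180.0, -0.0, -7.0]
wrist_force: [0.7, -0.1, -0.8]
finger_gap: 0.0381
grip_force: 24.9
```

Emit:
apply_moves(
  increments=[
    [0.35,0,0,0,0,0,0],
    [0.35,0,0,0,0,0,0],
    [0.35,0,0,0,0,0,0],
    [0.35,0,0,0,0,0,0],
  ],
)

```text
t: 24.75
tcp_pos: [0.5186, -0.0945, 0.0494]
ee_rot: [180.0, -0.0, -7.0]
wrist_force: [0.7, -0.0, -0.1]
finger_gap: 0.0381
grip_force: 24.9
```

The gap is 38.1 mm at 25 N, so the tongs are shut on 30 mm. Lifting.

Emit:
apply_moves(
  increments=[
    [0.4,0,0,-0.003,0,0,0],
    [0.4,0,0,-0.006,0,0,0],
    [0.4,0,0,-0.01,0,0,0],
    [0.4,0,0,-0.015,0,0,0],
    [0.4,0,0,-0.015,0,0,0],
    [0.4,0,0,-0.015,0,0,0],
    [0.4,0,0,-0.015,0,0,0],
    [0.4,0,0,-0.015,0,0,0],
    [0.4,0,0,-0.015,0,0,0],
    [0.4,0,0,-0.015,0,0,0],
  ],
)

```text
t: 25.58
tcp_pos: [0.5185, -0.0945, 0.1752]
ee_rot: [180.0, -0.0, -7.0]
wrist_force: [-0.7, 0.7, -2.2]
finger_gap: 0.0384
grip_force: 24.9
```

Emit:
apply_moves(
  increments=[
    [0.4,0,0,-0.01,0,0,0],
    [0.4,0,0,-0.006,0,0,0],
    [0.4,0,0,-0.003,0,0,0],
    [0.4,0,0,0,0,0,0],
    [0.4,0,0,0,0,0,0],
    [0.4,0,0,0,0,0,0],
    [0.4,0,0,0,0,0,0],
    [0.4,0,0,0,0,0,0],
    [0.4,0,0,0,0,0,0],
    [0.4,0,0,0,0,0,0],
  ],
)

```text
t: 26.42
tcp_pos: [0.5184, -0.0945, 0.1921]
ee_rot: [-180.0, 0.0, -7.0]
wrist_force: [1.5, -0.4, -0.8]
finger_gap: 0.0381
grip_force: 24.9
```

Run:
```python
from ov import *
for n in ['top','scene']:
  read_camera(n)
  print(n,[(np.round(d['xyz'],3).tolist(),round(d['confidence'],2)) for d in nets.spot_point('module_center',n)][:4])
im=np.hstack([crop('scene',290,170,120,90),crop('scene',150,185,120,90)])
cv2.imwrite('pics/g6.png',im); s=observe(); print(s['t'],s['finger_gap'],s['grip_force'],s['tcp_pos'])
```

```text
top [([0.522, -0.196, 0.007], 0.39)]
scene [([0.607, -0.1, 0.19], 0.65), ([0.526, -0.197, 0.009], 0.57), ([0.548, 0.032, 0.009], 0.53)]
26.7167 0.03807632811497067 24.881323277950287 [ 0.51853963 -0.0945016   0.19238398]
```

View pics/g6.png

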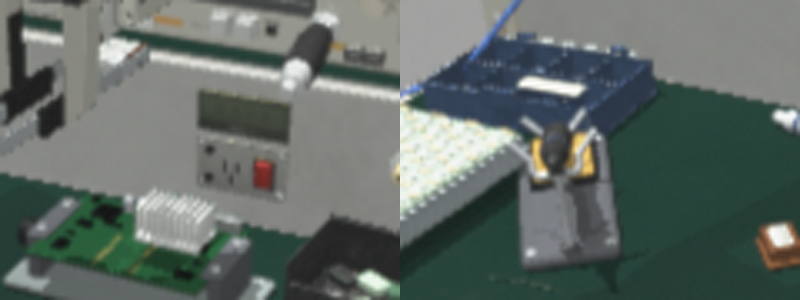

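The board is empty. The module is level in the tongs at z≈0.19 m, about 14 cm above the board (white at crop (120,50)), and the iron is still parked. Handing in.

```bash
python3 -c "
from plant import order; print(order.hand_in())"
```

```text
the job is handed in; nothing more can be done
None
```

The job is handed in: the iron is parked tip-down in its stand, and the module is held still and level in the tongs about 14 cm above the board, finished at about 27 s of the 61 s allowed.

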